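# Empty the bearing-ball hopper with its lever

## Robot

A 7-joint arm with a two-finger parallel gripper is mounted at the origin on the work surface. World frame = base frame: x ahead of the robot, y to its left, z up, the work surface at z = 0. Lengths are in m, angles in rad, forces in N, time in s.
With the tool pointing down it reaches from about 0.425 to 0.925 m from the base axis. Payload 6.8 kg.
Tool frame: the origin (TCP) lies between the finger pads; the fingertips stand 14 mm ahead of it and the grasp point (between the pads) lies 5 mm behind it; z points along the fingers, y is the line along which they close (so a half turn about z gives the same grasp; the last joint's range is limited). The gripper opens to 85 mm and grips with 20 to 120 N. Pads are 22 mm wide; open, the fingers measure 114 mm over their backs; the gripper's body (76 mm by 85 mm) begins 54 mm behind the grasp point. The pads swing forward as they close: fully open they stand 13 mm farther back than shut.
Start: joints at [-1.347, 0.477, 0.022, 1.555, -0.011, 1.109, -0.083], TCP at [0.22, 0.638, 0.245] pointing down, gripper open.
Joint ranges: [-2.96, 2.96], [-0.34, 2.1], [-1.41, 1.46], [0.24, 2.44], [-1.37, 4.51], [0.17, 1.92], [-2.96, 2.96]. Speed limits (rad/s): [2.39, 2.39, 3.14, 3.14, 3.14, 3.14, 3.14].

## Interface

Orientations are given as a unit quaternion [w, x, y, z].
In Python, from bench import sensors, eyes, order gives the robot as it stands. The module is installed in compiled form; this text tells all that it offers.
- The arm moves only by the tool jog_arm, never from a script. Its argument "motion" is a list that holds one entry, the list of rows, each a list of 5 numbers: the shift along the world's x, y, z in m, then the turn about the world's z in rad, then the opening, from 0 (shut) to 1 (fully open). In form: [[[dx, dy, dz, twist, hand], ...]]. A call has 1 to 12 rows; each row shifts and turns the commanded pose from where the row before left it; what a row does not reach is not made up. A row lasts 1/10 s, in which the tool goes at most 50 mm and 8.59 degrees, less where a joint would pass 70% of its speed; a pose out of reach is approached as far as the arm can. A call is refused whole if a number of a shift passes 0.05 or a number of a turn 0.15, either way. A call with a gripper value outside its range is refused whole. The fingers move at their own pace and stop on an object; "grip_force" is the grip in N (left out, the last holds). Time passes only in rows, so rows that do not move let the fingers close. It gives the time, the measured TCP pose, the force, the opening and the grip force at its end, in the units of the state.
- sensors.read_state(): the state, without advancing time (a new reading comes with each control period).
- eyes.grab_frame(name): name is "side" or "top" or "wrist"; returns a dict with "image" (480x640x3 uint8, blue, green, red), "fovy" (degrees; the focal length in pixels is half the picture's height over the tangent of half this angle, whatever the lens; pixels are square), "cx", "cy" (the principal point, pixels), "R" (3x3) and "t" (3): a world point X has camera coordinates R X + t. Camera axes: x right, y down, z forward; pixel columns grow to the right and rows downward; lengths in m; the calibration is good to about 2 mm. The wrist camera is an equidistant fisheye: a pixel r from the principal point sees the ray r / f radians off the axis. A picture is of the moment at which its call begins. There is no depth.
- order.job_done(): hands the job in; it is judged then, once.
The state is a dict: "time": time; "qpos": joint angles; "dq": joint speeds; "joint_efforts": joint torques, N m; "eef_pos": TCP position; "ee_rot": TCP orientation; "ft_force": force on the tool from outside, world axes, zero at the start; "moment": the same for the moment, N m; "width": finger opening in m; "gripper_force": force on a finger pad.
Only numpy, scipy, OpenCV 4.12 (cv2) and the standard library are available. Lean on these libraries where they do the work, as an engineer would, in place of code of your own. Each camera call takes 0.05 s, during which the arm holds its last target. There are 200 camera calls.

## Task

Using only the fingertips on the red lever of the orange hopper, press it all the way down so that the lid opens fully and both steel balls roll out into the hopper's tray. Once both are in the tray, ease the lever back up so that the lid closes fully without slamming, and take the hand clear. Do not grasp or lift anything, do not touch the balls or the lid itself, and leave the grey hopper and the other things alone.

Things in the scene. Friction and masses are not known exactly. Their poses are not given: they have to be found in the camera images.
- orange: orange sheet-metal hopper, fixed: box 160 deep (x) x 124 wide (y) x 120 mm high. Origin: centre of the box's underside; -x points to its front, roughly to the robot. In front a spout (to x = -102 mm) over a catch tray (to x = -182 mm); the lever is beside the tray on its +y side. A grey linkage cover, 115 mm high, lies along the box's +y side out to y = 83 mm
- orange_pad (a point): centre of the top of the lever's red pad (36 mm along the lever x 34 x 12 thick), where to press down; moves with the lever. About 120 mm above the bench released, 54 mm fully pressed, 115 mm straight in front of the lever's pivot (hopper frame x -62, y 105, z 85 mm). Free space above and round it; the tray wall (36 mm high, front 52 mm) is 41 mm to the pad's -y side
- orange_lever (a joint): turn of the red lever in rad: 0 released (sloping up 0.25 rad to its free end), 0.56 pressed down to its stop. Needs 3 to 6 N at the pad. No catch: the lid's weight pushes it back up, so it follows a finger that rises slowly and flies up when let go. The lid is linked to it and turns 1.6 times as far
- orange_lid (a joint): opening of the orange lid in rad about its hinge along the box's rear (+x) top edge: 0 shut, 0.90 fully open. Its front lip shuts the ball lane. Below 0.4 rad, closing faster than 2 rad/s is a slam (pad rising at about 0.14 m/s); let go with more than a few hundredths of a rad to go, it slams
- orange_lid_edge (a point): middle of the top front edge of the orange lid, a plate 166 x 126 x 4 mm with a 62 mm lip down its front; moves with the lid, 124 mm above the bench when shut, some 240 mm when fully open
- orange_tray (a point): centre of the floor of the orange hopper's catch tray, 96 mm long (x) between the box and the tray's front wall, 88 mm wide (y) inside; axes as the hopper's, z up
- ball1_center (a point): centre of a steel ball, 30 mm across, 110 g; at first in the hopper behind the lid's lip, on a lane that slopes to the spout; it rolls out by itself within about a second when the lid opens. In the tray its centre is about 15 mm above the tray floor
- ball2_center (a point): centre of the second steel ball, the same, behind the first
- ball1: the first steel ball (origin at a point of its surface, so use its centre)
- ball2: the second steel ball (likewise)
- grey: a second hopper of the same shape and size but grey with a black lever, fixed; to be left alone. Origin and axes as for the orange one
- grey_lid (a joint): opening of the grey hopper's lid in rad, 0 shut; must stay shut
- jar: amber glass jar, 72 mm across, 100 mm high, standing; origin: centre of its underside
- spray: spray can, 66 mm across, 170 mm high, standing; origin: centre of its underside
- caster: caster wheel standing upside down on its 70 x 55 mm plate, 94 mm high; origin: on the bench under it
- wrench: wrench lying flat between the robot and the hoppers, about 180 mm long; origin at its middle, on the bench
- carton: cardboard carton 90 x 120 x 70 mm; origin: centre of its underside
- bracket: dark steel angle bracket, 70 x 35 x 53 mm; origin: centre of its underside

How it is judged:
By the outcome, as a careful person would: the job done as asked, in the order asked, and still so for the second after the job is handed in, with the robot touching nothing.
It also fails if it takes over 48 s, if anything falls off the work surface, if the arm or the gripper's body presses on something with over 40 N, if the wrist force passes 120 N, or if a joint passes its speed limit or range.

## Working session

There is one attempt and no reset: what is moved stays moved. The work goes in short steps, Python scripts to look and compute and a tool call to move; the robot and the scene stay as the last step left them, time stands still between calls to the robot, and variables do not carry over. Pictures are saved under pics/ and viewed, at most 10 in all, crops included, and the job is handed in when it is done.

Besides the shell and the picture viewer there is one more tool, called by a JSON object that holds its "fn" and its "kwargs". jog_arm: Moves the arm, as the interface text tells. Its arguments: {"type":"object","properties":{"motion":{"type":"array","items":{"type":"array","items":{"type":"array","items":{"type":"number"}}}},"grip_force":{"type":"number"}},"required":["motion"]}

```bash
mkdir -p pics
cat > h.py <<'E'
import numpy as np,cv2
from bench import sensors,eyes,order
def grab(n,fn=None):
    f=eyes.grab_frame(n)
    if fn: cv2.imwrite('pics/'+fn,f['image'])
    return f
def ray(f,u,v):
    F=240/np.tan(np.radians(f['fovy'])/2); R=np.array(f['R']);t=np.array(f['t'])
    d=R.T@np.array([(u-f['cx'])/F,(v-f['cy'])/F,1]); return -R.T@t,d/np.linalg.norm(d)
def plane(f,u,v,z):
    o,d=ray(f,u,v); return o+d*(z-o[2])/d[2]
def proj(f,X):
    F=240/np.tan(np.radians(f['fovy'])/2); c=np.array(f['R'])@X+f['t']; return f['cx']+F*c[0]/c[2],f['cy']+F*c[1]/c[2]
def two(f,a,g,b):
    o,d=ray(f,*a);p,e=ray(g,*b)
    s=np.linalg.lstsq(np.c_[d,-e],p-o,rcond=None)[0]; A=o+s[0]*d;B=p+s[1]*e
    return (A+B)/2,np.linalg.norm(A-B)
E
python3 - <<'E'
from h import *
for n in('top','side'):
    f=grab(n,n+'1.png'); print(n,f['fovy'],-np.array(f['R']).T@f['t'],np.array(f['R'])[2])
    hsv=cv2.cvtColor(f['image'],cv2.COLOR_BGR2HSV)
    m=((hsv[...,0]<5)|(hsv[...,0]>174))&(hsv[...,1]>150)&(hsv[...,2]>70)
    k,l,s,c=cv2.connectedComponentsWithStats(m.astype(np.uint8))
    for i in range(1,k):
        if s[i,4]>40: print(s[i],c[i])
s=sensors.read_state();print(s)
E
```

```text
top 50.82801123786592 [ 0.45436239 -0.00239671  1.4823487 ] [ 8.97345563e-02 -8.49506035e-04 -9.95965355e-01]
[342 272  14  14 150] [348.12 278.48]
[ 24 324  16   6  74] [ 32.01351351 326.64864865]
[ 22 336  18  53 851] [ 30.48883666 361.40188014]
[ 21 414  37  36 868] [ 43.10253456 430.97119816]
side 57.12421117225619 [ 0.01962153 -0.79319894  0.68158177] [ 0.50977229  0.69475951 -0.50738687]
[291 264  19  10 132] [299.86363636 268.48484848]
{'time': 0.1, 'qpos': array([-1.34707679,  0.47772693,  0.02232886,  1.55633378, -0.01151175,
        1.10931024, -0.08314889]), 'dq': array([-1.85116289e-05,  8.66217398e-04,  4.16169478e-04, -3.06169225e-03,
        1.86550611e-03, -1.87429440e-04, -4.78723788e-04]), 'joint_efforts': array([ 4.61254822e-03, -5.97755349e+01,  1.61378793e+00, -2.81950843e+01,
        1.28964198e-02,  4.97551955e-03, -2.27175292e-05]), 'eef_pos': array([0.21972282, 0.63770144, 0.24442422]), 'ee_rot': array([-8.50221925e-05,  1.65160302e-01,  9.86266391e-01, -8.20886189e-04]), 'ft_force': array([0.11740137, 0.41534806, 0.41349547]), 'moment': array([ 0.01731914,  0.05237806, -0.00446792]), 'gripper_force': 0.0, 'width': 0.08539597475676175}
```

View pics/top1.png

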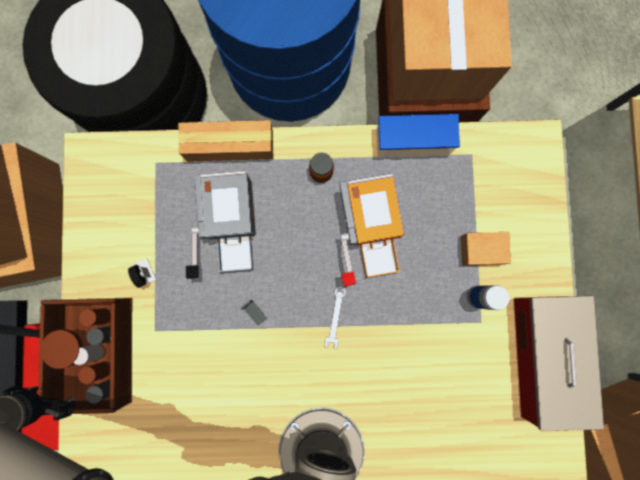

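View pics/side1.png

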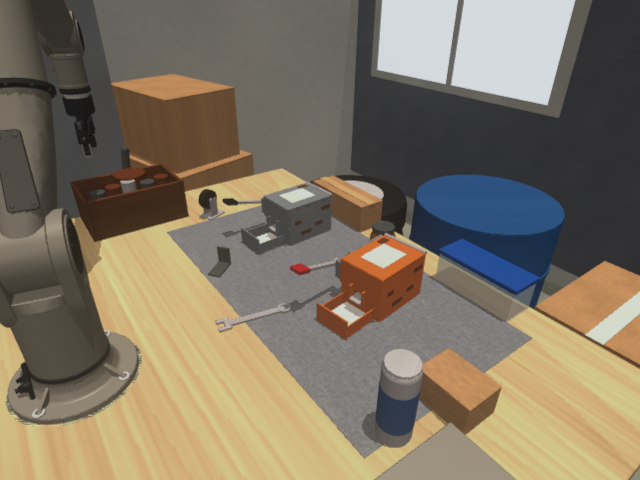

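The top view shows the orange hopper at about (375,210), with its red pad at (348,278) and its tray at (379,257). In the side view the pad is at (300,268). The start path passes over free space and low objects only.

Run:
```python
from h import *
f=grab('top');g=grab('side')
P,e=two(f,(348.1,278.5),g,(299.9,268.5));print('pad',P,e, plane(f,348,278.5,.118))
hsv=cv2.cvtColor(f['image'],cv2.COLOR_BGR2HSV)
m=((hsv[...,0]>8)&(hsv[...,0]<20)&(hsv[...,1]>200)&(hsv[...,2]>150)).astype(np.uint8)
m[:, :330]=0;m[:,415:]=0;m[:170]=0;m[243:]=0
c=max(cv2.findContours(m,0,2)[0],key=cv2.contourArea);r=cv2.minAreaRect(c);print(r)
Q=[plane(f,*p,.124) for p in cv2.boxPoints(r)];print(np.round(Q,3));
for i in range(4):
    d=Q[(i+1)%4]-Q[i];print(np.linalg.norm(d),np.degrees(np.arctan2(d[1],d[0])))
z=cv2.resize(f['image'][160:300,320:420],None,fx=5,fy=4.2);cv2.imwrite('pics/crop.png',z[:600])
```

```text
pad [ 0.48665122 -0.08562481  0.1120279 ] 0.0003798662206193174 [ 0.48635616 -0.08489348  0.118     ]
((390.75006103515625, 236.75003051757812), (0.7071067094802856, 1.4142134189605713), 45.0)
[[ 0.595 -0.202  0.124]
 [ 0.598 -0.204  0.124]
 [ 0.596 -0.206  0.124]
 [ 0.594 -0.203  0.124]]
0.0038592107941742004 -46.693835779730584
0.0019048731680658116 -137.04193035207095
0.0038588585069081016 133.30119697916774
0.001904536523462148 42.968606899373455
```

{"fn": "jog_arm", "kwargs": {"motion": [[[0.022, -0.044, 0, 0, 0], [0.022, -0.044, 0, 0, 0], [0.022, -0.044, 0, 0, 0], [0.022, -0.044, 0, 0, 0], [0.022, -0.044, 0, 0, 0], [0.022, -0.044, 0, 0, 0], [0.022, -0.044, 0, 0, 0], [0.022, -0.044, 0, 0, 0], [0.022, -0.044, 0, 0, 0], [0.022, -0.044, 0, 0, 0], [0.022, -0.044, 0, 0, 0], [0.022, -0.044, 0, 0, 0]]], "grip_force": 20}}

```text
time: 1.4
eef_pos: [0.4844, 0.1083, 0.2455]
ee_rot: [0.0, 0.165, 0.986, 0.0]
ft_force: [1.0, 1.7, 0.4]
width: -0.0002
gripper_force: 0.0
```

{"fn": "jog_arm", "kwargs": {"motion": [[[0, -0.04, 0, 0.12, 0], [0, -0.04, 0, 0.12, 0], [0, -0.04, 0, 0.12, 0], [0.002, -0.04, 0, 0.12, 0], [0, -0.033, 0, 0, 0], [0, 0, -0.03, 0, 0], [0, 0, -0.03, 0, 0], [0, 0, -0.02, 0, 0], [0, 0, 0, 0, 0]]]}}

```text
time: 2.3
eef_pos: [0.4838, -0.0827, 0.163]
ee_rot: [-0.003, -0.074, 0.997, 0.0]
ft_force: [-1.0, 0.4, -0.0]
width: 0.0003
gripper_force: 0.0
```

Run:
```python
from h import *
print({k:np.round(v,3) for k,v in sensors.read_state().items()})
f=grab('side');a=cv2.resize(f['image'][180:340,220:440],None,fx=3,fy=3)[:,:]
w=grab('wrist')['image']
cv2.imwrite('pics/a.png',cv2.resize(np.hstack([cv2.resize(a,(640,466)),cv2.resize(w,(640,466))]),(800,291)))
```

```text
{'time': np.float64(2.3), 'qpos': array([-0.269,  0.293,  0.369,  2.084, -0.146,  0.794,  1.908]), 'dq': array([-0.008, -0.043,  0.012, -0.051,  0.019,  0.045, -0.017]), 'joint_efforts': array([  0.285, -37.774,   3.608, -22.062,  -0.155,  -0.556,   0.178]), 'eef_pos': array([ 0.484, -0.083,  0.163]), 'ee_rot': array([-0.003, -0.074,  0.997,  0.   ]), 'ft_force': array([-0.979,  0.406, -0.019]), 'moment': array([ 0.038, -0.01 ,  0.007]), 'gripper_force': np.float64(0.0), 'width': np.float64(0.0)}
```

View pics/a.png

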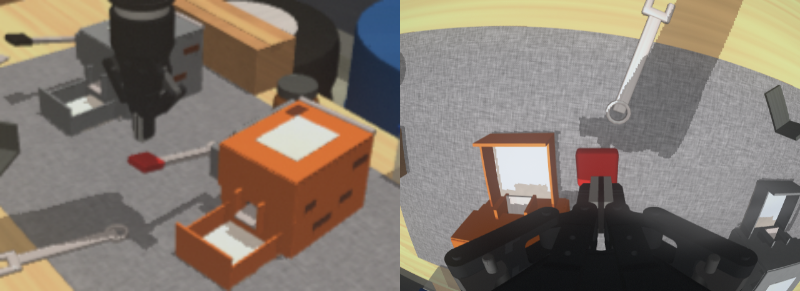

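The side crop shows the fingertips about 3 cm above the red pad and centred on it. The wrist view shows nothing else nearby. Descending next.

{"fn": "jog_arm", "kwargs": {"motion": [[[0.003, -0.002, -0.01, 0, 0], [0.002, 0, -0.01, 0, 0], [0, 0, -0.005, 0, 0], [0, 0, -0.005, 0, 0], [0, 0, -0.005, 0, 0], [0, 0, -0.005, 0, 0], [0, 0, 0, 0, 0]]]}}

```text
time: 3.1
eef_pos: [0.4903, -0.085, 0.125]
ee_rot: [-0.001, -0.074, 0.997, 0.0]
ft_force: [-3.9, 0.1, 6.3]
width: 0.0001
gripper_force: 2.3
```

Run:
```python
from h import *
f=grab('side');a=cv2.resize(f['image'][180:340,220:440],None,fx=3,fy=3)[:,:]
w=grab('wrist')['image']
cv2.imwrite('pics/b.png',cv2.resize(np.hstack([cv2.resize(a,(640,466)),cv2.resize(w,(640,466))]),(800,291)))
```

```text
(no output)
```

View pics/b.png

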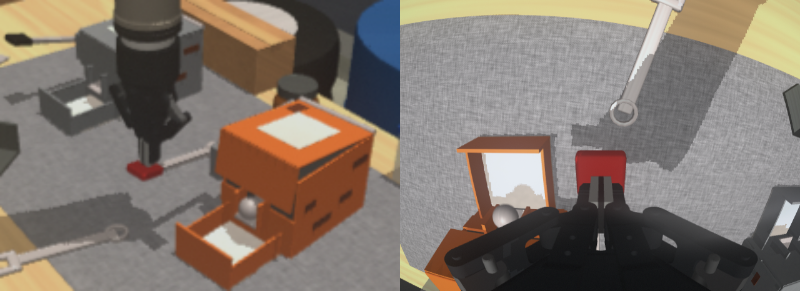

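The fingertips rest on the red pad, the lid has started to open, and a ball shows in the spout gap. Pressing on down.

{"fn": "jog_arm", "kwargs": {"motion": [[[-0.002, 0, -0.005, 0, 0], [-0.002, 0, -0.005, 0, 0], [0, 0, -0.005, 0, 0], [0, 0, -0.005, 0, 0], [0, 0, -0.005, 0, 0], [0, 0, -0.005, 0, 0], [0, 0, -0.005, 0, 0], [0, 0, -0.005, 0, 0], [0, 0, -0.005, 0, 0], [0, 0, -0.005, 0, 0], [0, 0, 0, 0, 0]]]}}

```text
time: 4.3
eef_pos: [0.4877, -0.0848, 0.0753]
ee_rot: [0.001, -0.074, 0.997, -0.0]
ft_force: [1.5, 0.0, 3.1]
width: -0.0003
gripper_force: 1.8
```

{"fn": "jog_arm", "kwargs": {"motion": [[[0, 0, -0.003, 0, 0], [0, 0, -0.003, 0, 0], [0, 0, -0.002, 0, 0], [0, 0, 0, 0, 0]]]}}

```text
time: 4.7
eef_pos: [0.4884, -0.0848, 0.0704]
ee_rot: [0.002, -0.074, 0.997, 0.001]
ft_force: [-8.8, 2.4, 41.1]
width: 0.0001
gripper_force: 20.6
```

{"fn": "jog_arm", "kwargs": {"motion": [[[0, 0, 0.002, 0, 0], [0, 0, 0, 0, 0], [0, 0, 0, 0, 0], [0, 0, 0, 0, 0], [0, 0, 0, 0, 0], [0, 0, 0, 0, 0], [0, 0, 0, 0, 0], [0, 0, 0, 0, 0], [0, 0, 0, 0, 0], [0, 0, 0, 0, 0]]]}}

```text
time: 5.7
eef_pos: [0.4882, -0.0848, 0.071]
ee_rot: [0.001, -0.074, 0.997, 0.0]
ft_force: [-3.1, 1.5, 20.2]
width: 0.0
gripper_force: 9.9
```

Run:
```python
from h import *
f=grab('side');a=cv2.resize(f['image'][180:340,220:440],None,fx=3,fy=3)[:,:]
w=grab('top')['image'][180:300,310:430]
cv2.imwrite('pics/c.png',np.hstack([cv2.resize(a,(450,400)),cv2.resize(w,(350,400))]))
```

```text
(no output)
```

View pics/c.png

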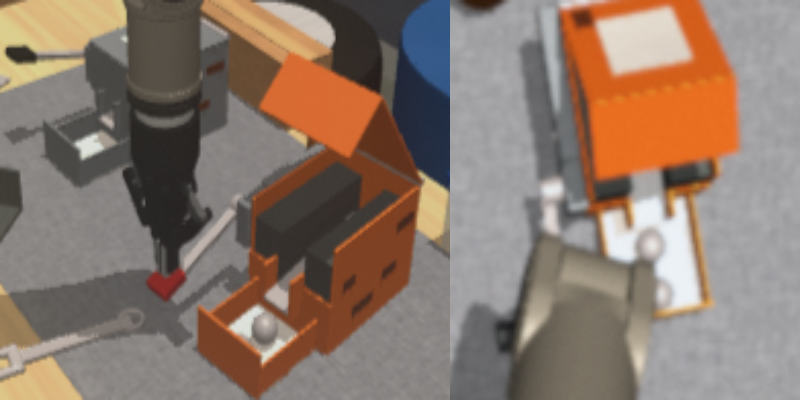

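Both balls lie in the tray: in the top crop they are at (651,243) and (661,293). The lid is fully open and the lever is at its stop. Easing the lever up.

{"fn": "jog_arm", "kwargs": {"motion": [[[0, 0, 0.003, 0, 0], [0, 0, 0.004, 0, 0], [0, 0, 0.004, 0, 0], [0, 0, 0.004, 0, 0], [0, 0, 0.004, 0, 0], [0, 0, 0.004, 0, 0], [0, 0, 0.004, 0, 0], [0, 0, 0.004, 0, 0], [0, 0, 0.004, 0, 0], [0, 0, 0.004, 0, 0], [0, 0, 0.004, 0, 0], [0, 0, 0.002, 0, 0]]]}}

```text
time: 7.0
eef_pos: [0.4877, -0.0846, 0.115]
ee_rot: [0.001, -0.074, 0.997, 0.0]
ft_force: [-2.2, 0.3, 4.1]
width: -0.0002
gripper_force: 2.2
```

{"fn": "jog_arm", "kwargs": {"motion": [[[0, 0, 0.002, 0, 0], [0, 0, 0.002, 0, 0], [0, 0, 0.002, 0, 0], [0, 0, 0.002, 0, 0], [0, 0, 0.002, 0, 0], [0, 0, 0.001, 0, 0], [0, 0, 0.001, 0, 0], [0, 0, 0.001, 0, 0], [0, 0, 0.001, 0, 0], [0, 0, 0.001, 0, 0]]]}}

```text
time: 8.0
eef_pos: [0.4869, -0.0849, 0.1293]
ee_rot: [0.0, -0.074, 0.997, -0.0]
ft_force: [3.8, -0.2, 3.3]
width: -0.0
gripper_force: 2.1
```

{"fn": "jog_arm", "kwargs": {"motion": [[[0, 0, 0.001, 0, 0], [0, 0, 0.001, 0, 0], [0, 0, 0.001, 0, 0], [0, 0, 0.001, 0, 0], [0, 0, 0.001, 0, 0], [0, 0, 0.001, 0, 0], [0, 0, 0.001, 0, 0], [0, 0, 0.001, 0, 0], [0, 0, 0.001, 0, 0], [0, 0, 0, 0, 0], [0, 0, 0, 0, 0]]]}}

```text
time: 9.1
eef_pos: [0.486, -0.0848, 0.1378]
ee_rot: [-0.001, -0.074, 0.997, 0.0]
ft_force: [-0.5, 0.1, 0.3]
width: -0.0001
gripper_force: 0.0
```

Contact has ended gently. Moving the hand clear.

{"fn": "jog_arm", "kwargs": {"motion": [[[0, 0, 0.005, 0, 0], [0, 0, 0.02, 0, 0], [0, 0, 0.04, 0, 0], [0, 0, 0.04, 0, 0], [0, 0.04, 0, 0, 0], [0, 0.04, 0, 0, 0], [0, 0.04, 0, 0, 0], [0, 0.04, 0, 0, 0], [0, 0.04, 0, 0, 0], [0, 0, 0, 0, 0], [0, 0, 0, 0, 0]]]}}

```text
time: 10.2
eef_pos: [0.4866, 0.1157, 0.2434]
ee_rot: [-0.0, -0.075, 0.997, -0.0]
ft_force: [1.1, -1.0, -0.6]
width: -0.0
gripper_force: 0.0
```

Run:
```python
from h import *
f=grab('side');a=cv2.resize(f['image'][180:340,220:440],None,fx=3,fy=3)[:,:]
w=grab('top')['image'][180:300,310:430]
cv2.imwrite('pics/d.png',np.hstack([cv2.resize(a,(450,400)),cv2.resize(w,(350,400))]))
```

```text
(no output)
```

View pics/d.png

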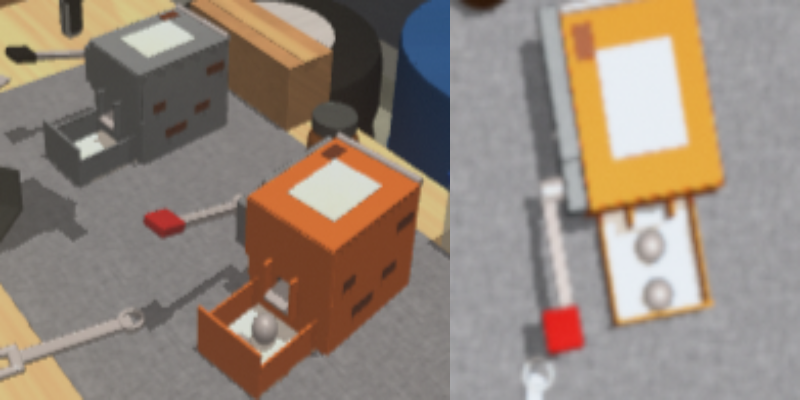

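The lid is shut, the lever is up, both balls are in the tray at (651,245) and (658,294), and the hand is clear.

```bash
python3 -c "
from bench import order;print(order.job_done())"
```

```text
the job is handed in; nothing more can be done
None
```

The job is handed in: both balls are in the orange hopper's tray, the lid was eased shut without letting the lever fly up, and the hand is clear after about 10 s on the robot's clock.

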